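Change the shaker's speed range at its gate

TASK

Change the speed range of the bench shaker: push its gear lever with the fingertips along the gate from the middle slot where it stands, across, and fully home into the outer slot that has the round tag at its end (the other three tags are square). Only push the lever, never pinch it or force it, leave it in that slot, and do not disturb the sample rack, the bottle, the vial or the marker pen.

Things in the scene. Friction and masses are not known exactly. Their poses are not given: they have to be found in the camera images.
- shaker: White bench shaker, fixed to the worktop: gearbox housing 150 (x) x 180 (y) mm with a gate plate on top, 100 mm above the worktop; behind it (+x) a 50 mm high deck carries the sample rack. Origin on the worktop under the gate's centre; its x axis runs along the slots, away from the robot when unturned, y to the left, z up.
- gate_centre (a point): Centre of the gate on the plate's top; shaker's axes. Three slots along x, 18 mm wide, at y = -36, 0, +36 mm, each from x = -36 to +36 mm, joined by one cross channel along y, 18 mm wide, at x = 0, from y = -45 to +45 mm. Solid walls (6 mm plate) hold the 10 mm stem inside these openings; corners where slots meet the channel are rounded at 6 mm.
- pivot (a point): The point that the lever swings about, inside the housing, 10 mm above the worktop under the gate's centre. The knob's centre lies 140 mm from it.
- tag_round: Round dark tag, 26 mm across, 8 mm high, fixed on the gate plate beyond the closed end of one of the four outer half slots (x = +54 or -54, y = +36 or -36 mm from the gate's centre); origin at the centre of its underside. It marks the slot to engage; which one varies. Three square tags, 23 mm wide, stand at the other outer slot ends.
- knob (a point): Centre of the lever's black ball knob, 36 mm in diameter, 150 mm above the worktop when the lever is upright, down to about 130 mm when it leans into an outer slot's end. There it stands about 45 mm along x and 50 to 60 mm along y from the gate's centre.
- lever_side (a joint): Sideways lean of the lever in rad about the shaker's x axis: 0 upright, positive towards the shaker's +y (left). About +0.38 or -0.38 is over an outer slot's centre; the side wall stops it at about 0.42. Friction holds it where it is left; about 2 N at the knob moves it.
- lever_fore (a joint): Lean along the slots in rad, on top of the sideways lean: 0 in the cross channel, positive towards the shaker's +x (away from the robot). An outer slot's end stops it at about +0.31 or -0.31. The lever can go sideways only within about 0.04 of 0. Starts anywhere along the middle slot (side about 0). Friction holds it where it is left.
- stem_at_gate (a point): Point on the lever's stem 90 mm from the pivot, about where it passes through the gate plate.
- sample_rack: White rack with yellow-capped tubes, 86 x 126 x 48 mm, loose on the shaker's deck behind the gate; origin at the centre of its underside. Leave alone.
- bottle: Glass reagent bottle with a screw cap, 56 mm wide, 106 mm high, standing to the left of the shaker; origin at the centre of its underside. Leave alone.
- vial: Small dropper vial, 18 mm wide, 48 mm high, standing to the right of the shaker; origin at the centre of its underside. Leave alone.
- marker: Marker pen, 142 mm long, 16 mm thick, lying to the right of the shaker; origin at the centre of its underside. Leave alone.

How it is judged:
At the end, for the whole second after the job is handed in: The lever rests in the outer slot with the round tag, its stem at the gate within 34 mm horizontally of the tag's centre (about 28 mm is against the slot's end), and the rack, bottle, vial and pen are within 12 mm of where they stood (horizontal distance between stem_at_gate and tag_round below 0.034 m and velocity of joint lever_fore between -0.03 and 0.03 rad/s and velocity of joint lever_side between -0.03 and 0.03 rad/s and distance of each of sample_rack, bottle, vial, marker from where it was at the start of the episode below 0.012 m); the robot touches nothing.
It fails at once if the sample rack, bottle, vial or marker pen is moved by more than 12 mm (distance of any of sample_rack, bottle, vial, marker from where it was at the start of the episode above 0.012 m).
It fails at once if the lever is pinched or forced: the fingers press on the shaker or its lever with more than 32 N (contact force between the fingers and shaker above 32 N).
It also fails if it takes over 42 s, if anything falls off the work surface, if the arm or the gripper's body presses on something with over 40 N, if the wrist force passes 120 N, or if a joint passes its speed limit or range.

ROBOT

A 6-joint arm with a two-finger parallel gripper is mounted at the origin on a cart in front of the work surface, level with it; the furniture and walls round the work are solid. World frame = base frame: x ahead of the robot, y to its left, z up, the work surface at z = 0. Lengths are in m, angles in rad, forces in N, time in s.
With the tool pointing down it reaches from about 0.35 to 0.975 m from the base axis. Payload 4.9 kg.
Tool frame: the origin (TCP) lies on the centre line of the jaws, within the pads' length; the fingertips stand manip.tip_reach ahead of it and the grasp point (between the pads) is the TCP (manip.tip_reach is the distance from the TCP to the fingertips, in m); z points along the fingers, y is the line along which they close (so a half turn about z gives the same grasp; the last joint's range is limited). The gripper opens to 85 mm and grips with 20 to 120 N. Pads are 22 mm wide; open, the fingers measure 114 mm over their backs; the gripper's body (76 mm by 85 mm) begins 54 mm behind the grasp point. The pads swing forward as they close: fully open they stand 13 mm farther back than shut.
Start: joints at [-1.467, 0.053, 1.613, -0, 1.476, -0.119], TCP at [0.138, -0.61, 0.25] pointing down, gripper open.
Joint ranges: [-3.01, 3.01], [-1.01, 2.22], [0.06, 2.58], [-1.02, 4.17], [0.09, 2.62], [-3.14, 3.14]. Speed limits (rad/s): [2.57, 2.57, 3.14, 3.14, 3.14, 3.14].

INTERFACE

Orientations are given as a unit quaternion [w, x, y, z].
In Python, from plant import manip gives the robot as it stands. The module is installed in compiled form; this text tells all that it offers.
- The arm moves only by the tool move_arm, never from a script. Its argument "rows" is a list of rows, each a list of 7 numbers: the shift along the tool's x, y, z in cm, then the turn, a rotation vector about the tool's x, y, z in degrees, then the opening, from -1 (shut) to 1 (fully open). In form: [[tx, ty, tz, ax, ay, az, jaw], ...]. A call has 1 to 20 rows; each row shifts and turns the commanded pose from where the row before left it, along the tool's axes as they then stand; what a row does not reach is not made up. A row lasts 1/12 s, in which the tool goes at most 41.7 mm and 7.16 degrees, less where a joint would pass 70% of its speed; a pose out of reach is approached as far as the arm can. A call is refused whole if a number of a shift passes 4.17 or a number of a turn 7.16, either way. A call with a gripper value outside its range is refused whole. The fingers move at their own pace and stop on an object; the grip force is fixed at half the most. Time passes only in rows, so rows that do not move let the fingers close. It gives the time, the measured TCP pose, the force, the opening and the grip force at its end, in the units of the state.
- manip.state(): the state, without advancing time (a new reading comes with each control period).
- manip.grab_frame(name): name is "scene" or "top"; returns a dict with "img" (420x560x3 uint8, blue, green, red), "mtx" (3x3 intrinsics, pixels), "k1" (the pictures are not rectified: a ray, as slopes to the right and down, at radius r is drawn at 1 + k1 r^2 times it, then the intrinsics apply), "R" (3x3) and "t" (3): a world point X has camera coordinates R X + t. Camera axes: x right, y down, z forward; pixel columns grow to the right and rows downward; lengths in m; the calibration is good to about 2 mm. A picture is of the moment at which its call begins. There is no depth.
- manip.job_done(): hands the job in; it is judged then, once.
The state is a dict: "time": time; "joint_pos": joint angles; "joint_vel": joint speeds; "joint_efforts": joint torques, N m; "tool_pos": TCP position; "tool_rot": TCP orientation; "contact_force": force on the tool from outside, world axes, zero at the start; "ft_torque": the same for the moment, N m; "gripper_width": opening from 0.0 (shut) to 1.0 (fully open); "grasp_force": force on a finger pad.
Only numpy, scipy, OpenCV 4.12 (cv2) and the standard library are available. Lean on these libraries where they do the work, as an engineer would, in place of code of your own. Each camera call takes 0.05 s, during which the arm holds its last target. There are 200 camera calls.

## Working session

There is one attempt and no reset: what is moved stays moved. The work goes in short steps, Python scripts to look and compute and a tool call to move; the robot and the scene stay as the last step left them, time stands still between calls to the robot, and variables do not carry over. Pictures are saved under pics/ and viewed, at most 10 in all, crops included, and the job is handed in when it is done.

Besides the shell and the picture viewer there is one more tool, called after "Call:" by a JSON object that holds its "name" and its "arguments", one argument or row to a line. move_arm: Moves the arm, as the interface text tells. Its arguments: {"type":"object","properties":{"rows":{"type":"array","items":{"type":"array","items":{"type":"number"}}}},"required":["rows"]}

```bash
mkdir -p pics; python3 - <<'E'
from plant import manip
import cv2,pickle
for n in("scene","top"):
    f=manip.grab_frame(n); cv2.imwrite(f"pics/{n}0.png",f["img"]); pickle.dump(f,open(n+".pkl","wb"))
    print(n,f["mtx"].tolist(),f["k1"],(-f["R"].T@f["t"]).tolist())
s=manip.state(); print(s, manip.tip_reach)
E
```

```text
scene [[416.36155210593625, 0.0, 279.3758140129223], [0.0, 416.36155210593625, 217.88721601359163], [0.0, 0.0, 1.0]] -0.10908402342097452 [0.2070532571682266, -0.6220293863055212, 0.4661792941735695]
top [[491.5056953146766, 0.0, 283.4211990839393], [0.0, 491.5056953146766, 204.89640159886795], [0.0, 0.0, 1.0]] -0.06828460963379061 [0.3801878918366074, 0.037772079718875126, 1.2759510236939455]
{'time': 0.1, 'joint_pos': array([-1.46701628e+00,  5.32976216e-02,  1.61417295e+00,  1.06212285e-05,
        1.47599482e+00, -1.18998763e-01]), 'joint_vel': array([ 0.00102635, -0.00204135, -0.00083211,  0.00035882,  0.00063899,
       -0.00027175]), 'joint_efforts': array([ 1.14647355e-03, -3.94905102e+01, -3.71360850e+01, -1.37909123e-05,
        3.98686665e-03, -8.08191658e-06]), 'tool_pos': array([ 0.1380361 , -0.60901939,  0.24917201]), 'tool_rot': array([-9.36297167e-04,  9.93802233e-01,  1.11158646e-01,  1.24112080e-05]), 'contact_force': array([-0.61545149,  0.0365052 ,  0.05935828]), 'ft_torque': array([ 0.03302382, -0.03915113, -0.03117251]), 'grasp_force': 0.0, 'gripper_width': 1.0007071022550076} 0.019
```

View pics/scene0.png

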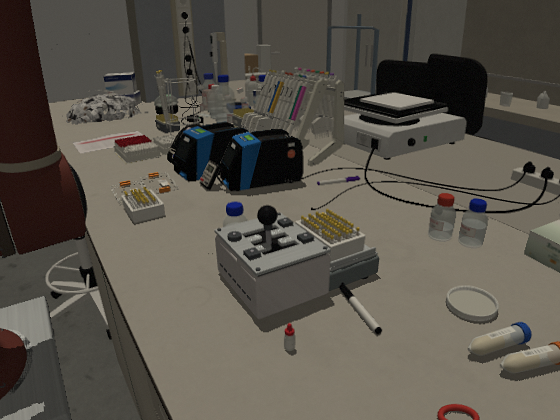

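View pics/top0.png

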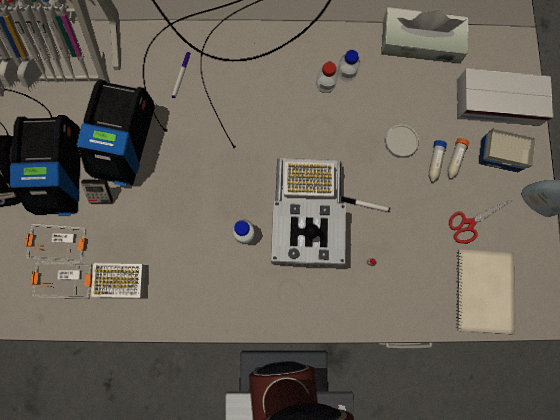

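The top view shows the shaker at about (310,233). The gate is H-shaped with the knob near (313,233), the rack is above it at (310,178), the bottle at (243,231), the vial at (371,261) and the pen at (368,204). The lower-left tag at (293,254) looks round, so I'll zoom in to check.

```bash
python3 - <<'E'
import cv2
a=cv2.imread("pics/top0.png")[195:275,262:362]
cv2.imwrite("pics/topz.png",cv2.resize(a,None,fx=7,fy=7,interpolation=cv2.INTER_CUBIC))
a=cv2.imread("pics/scene0.png")[195:315,210:385]
cv2.imwrite("pics/scz.png",cv2.resize(a,None,fx=4.5,fy=4.5,interpolation=cv2.INTER_CUBIC))
E
```

```text
(no output)
```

View pics/topz.png

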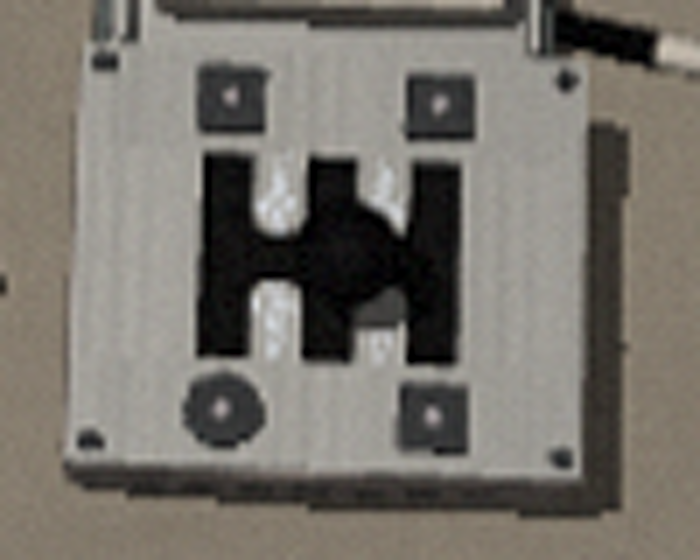

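View pics/scz.png

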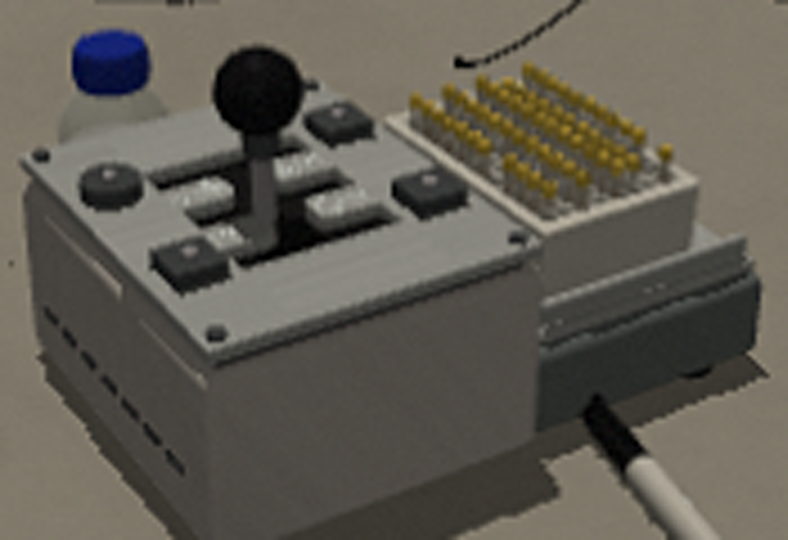

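The round tag is at the near left: crop (222,409) in the top view, and also (110,185) in the scene crop. The knob is at top crop about (352,255) and scene crop (258,91), close to upright. Next I'll compute the poses.

```bash
cat >h.py <<'E'
import numpy as np,cv2,pickle
from scipy.optimize import least_squares
def load(n): return pickle.load(open(n+".pkl","rb"))
def ray(f,uv):
    d=np.array([f["k1"],0,0,0,0.])
    p=cv2.undistortPoints(np.array([[uv]],float),f["mtx"],d)[0,0]
    return -f["R"].T@f["t"], f["R"].T@np.r_[p,1]
def onz(f,uv,z):
    c,d=ray(f,uv); return c+d*(z-c[2])/d[2]
def tri(ps):
    A=np.zeros((3,3));b=np.zeros(3)
    for f,uv in ps:
        c,d=ray(f,uv); d=d/np.linalg.norm(d);P=np.eye(3)-np.outer(d,d);A+=P;b+=P@c
    return np.linalg.solve(A,b)
def proj(f,X):
    return cv2.projectPoints(np.array([X],float),cv2.Rodrigues(f["R"])[0],f["t"],f["mtx"],np.array([f["k1"],0,0,0,0.]))[0][0,0]
def tz(x,y): return (x/7+262-.43,y/7+195-.43)
def sz(x,y): return (x/4.5+210-.39,y/4.5+195-.39)
E
python3 - <<'E'
from h import *
t,s=load("top"),load("scene")
loc=np.array([[-54,36],[54,36],[54,-36],[-54,-36]])/1000
def fit(f,px):
    P=np.array([onz(f,p,.108)[:2] for p in px])
    m=P.mean(0);Q=P-m;a=np.arctan2((loc[:,0]*Q[:,1]-loc[:,1]*Q[:,0]).sum(),(loc*Q).sum())
    R=np.array([[np.cos(a),-np.sin(a)],[np.sin(a),np.cos(a)]])
    print(m,np.degrees(a),(Q-loc@R.T).round(4).tolist())
    return m,R
m,R=fit(t,[tz(222,409),tz(231,98),tz(440,104),tz(432,416)])
fit(s,[sz(111,175),sz(338,112),sz(430,180),sz(190,252)])
k=tri([(t,tz(352,255)),(s,sz(258,91))]);print("knob",k,"local",R.T@(k[:2]-m),proj(t,k)-tz(352,255))
for n,uv,z in(("bottle",(243,229),.106),("vial",(371,262),.048),("rack",(310,179),.098)):
    print(n,onz(t,uv,z),R.T@(onz(t,uv,z)[:2]-m))
E
```

```text
[ 0.54214718 -0.04493078] -1.8801076240233598 [[0.0, -0.0001], [-0.0004, 0.0001], [0.0002, -0.0003], [0.0002, 0.0004]]
[ 0.54205607 -0.0436977 ] -1.6496366522631176 [[0.0002, -0.0002], [0.0004, 0.0005], [-0.0001, -0.0001], [-0.0004, -0.0001]]
knob [ 0.5359081  -0.04848942  0.15039937] local [-0.00611897 -0.00376142] [-0.11041291  0.23375055]
bottle [0.54677914 0.1132222  0.106     ] [-0.00055924  0.15821981]
vial [ 0.47279409 -0.20440541  0.048     ] [-0.06408368 -0.16166412]
rack [ 0.67319601 -0.04942575  0.098     ] [ 0.13112576 -0.00019307]
```

Call:
{"name": "move_arm", "arguments": {
  "rows": [
    [0,0,0,0,0,4.86,-1],
    [0,0,0,0,0,4.86,-1],
    [0,0,0,0,0,4.86,-1],
    [1,-1.5,0,0,0,0,-1],
    [2,-3.4,0,0,0,0,-1],
    [2,-3.4,0,0,0,0,-1],
    [2,-3.4,0,0,0,0,-1],
    [2,-3.4,0,0,0,0,-1],
    [2,-3.4,0,0,0,0,-1],
    [2,-3.4,0,0,0,0,-1],
    [2,-3.4,0,0,0,0,-1],
    [2,-3.4,0,0,0,0,-1],
    [2,-3.4,0,0,0,0,-1],
    [2,-3.4,0,0,0,0,-1],
    [2,-3.4,0,0,0,0,-1],
    [2,-3.4,0,0,0,0,-1],
    [2,-3.4,0,0,0,0,-1],
    [2,-3.4,0,0,0,0,-1],
    [2,-3.4,0,0,0,0,-1],
    [1,-1.5,0,0,0,0,-1]
  ]
}}

```text
time: 1.77
tool_pos: [0.4761, -0.0763, 0.2499]
tool_rot: [-0.001, 1.0, -0.014, -0.0]
contact_force: [-0.3, -0.9, -0.2]
gripper_width: -0.005
grasp_force: 0.0
```

```bash
cat >>h.py <<'E'
M=np.array([.5421,-.0444]);A=np.radians(-1.8);RL=np.array([[np.cos(A),-np.sin(A)],[np.sin(A),np.cos(A)]])
def st():
    from plant import manip
    s=manip.state();q=s["tool_rot"];p=s["tool_pos"];f=s["contact_force"]
    print("t",s["time"],"local mm",(RL.T@(p[:2]-M)*1000).round(1),"tip z",round((p[2]-.019)*1000,1),"q",q.round(4),"yaw",round(np.degrees(2*np.arctan2(q[2],q[1])),2),"f",(RL.T@f[:2]).round(2),f[2].round(2),"w",round(s["gripper_width"],2))
def shot(n):
    from plant import manip
    for c in("scene","top"):
        f=manip.grab_frame(c);pickle.dump(f,open(f"{c}.pkl","wb"));cv2.imwrite(f"pics/{c}{n}.png",f["img"])
    a=cv2.resize(cv2.imread(f"pics/top{n}.png")[185:285,262:362],None,fx=4,fy=4,interpolation=cv2.INTER_CUBIC)
    b=cv2.resize(cv2.imread(f"pics/scene{n}.png")[180:280,210:310],None,fx=4,fy=4,interpolation=cv2.INTER_CUBIC)
    cv2.imwrite(f"pics/both{n}.png",np.hstack([a,b]))
E
python3 -c "
from h import *
st()"
```

```text
t 1.7667 local mm [-65. -34.] tip z 230.9 q [-8.000e-04  9.999e-01 -1.400e-02 -0.000e+00] yaw -1.61 f [-0.28 -0.91] -0.22 w -0.0
```

Call:
{"name": "move_arm", "arguments": {
  "rows": [
    [0,0,0,0,0,0.2,-1],
    [0,0,0,0,0,0,-1],
    [0,0,0,0,0,0,-1]
  ]
}}

```text
time: 2.02
tool_pos: [0.4746, -0.0804, 0.2499]
tool_rot: [0.0, 1.0, -0.018, -0.0]
contact_force: [0.3, -0.0, 0.5]
gripper_width: -0.004
grasp_force: 0.0
```

```bash
python3 -c "
from h import *
st()"
```

```text
t 2.0167 local mm [-66.4 -38.1] tip z 230.9 q [ 1.000e-04  9.998e-01 -1.770e-02 -5.000e-04] yaw -2.03 f [ 0.27 -0.02] 0.55 w -0.0
```

Call:
{"name": "move_arm", "arguments": {
  "rows": [
    [0.3,-1.7,0,0,0,0,-1],
    [0.3,-1.7,0,0,0,0,-1],
    [0,0,2.4,0,0,0,-1],
    [0,0,2.4,0,0,0,-1],
    [0,0,2.4,0,0,0,-1],
    [0,0,2.4,0,0,0,-1],
    [0,0,0,0,0,0,-1],
    [0,0,0,0,0,0,-1]
  ]
}}

```text
time: 2.68
tool_pos: [0.4809, -0.047, 0.1531]
tool_rot: [-0.0, 1.0, -0.019, -0.002]
contact_force: [0.2, 0.4, -0.2]
gripper_width: 0.003
grasp_force: 0.0
```

```bash
python3 -c "
from h import *
st();shot(1)"
```

```text
t 2.6833 local mm [-61.1  -4.6] tip z 134.1 q [-3.000e-04  9.998e-01 -1.860e-02 -1.600e-03] yaw -2.13 f [0.2  0.41] -0.19 w 0.0
```

View pics/both1.png

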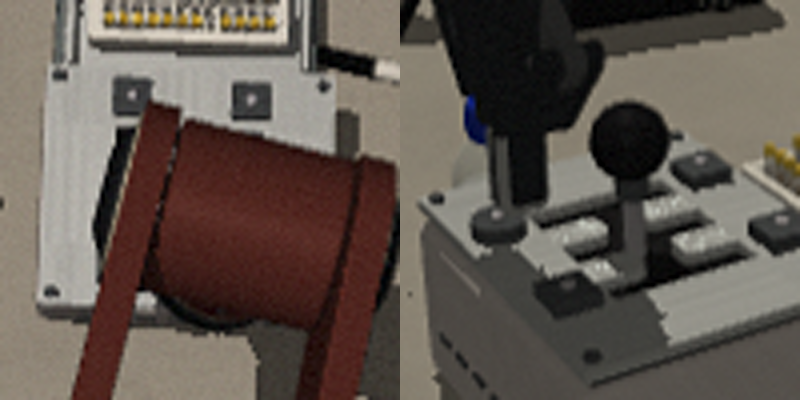

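Call:
{"name": "move_arm", "arguments": {
  "rows": [
    [1,0,0,0,0,0,-1],
    [1,0,0,0,0,0,-1],
    [0.4,0,0,0,0,0,-1],
    [0.2,0,0,0,0,0,-1],
    [0.2,0,0,0,0,0,-1],
    [0.2,0,0,0,0,0,-1]
  ]
}}

```text
time: 3.28
tool_pos: [0.5123, -0.0473, 0.155]
tool_rot: [0.0, 1.0, -0.018, 0.0]
contact_force: [-1.8, -0.0, 2.1]
gripper_width: -0.001
grasp_force: 0.9
```

```bash
python3 -c "
from h import *
st();shot(2)"
```

```text
t 3.2833 local mm [-29.7  -3.9] tip z 136.0 q [ 1.000e-04  9.998e-01 -1.760e-02  2.000e-04] yaw -2.02 f [-1.85 -0.09] 2.13 w -0.0
```

Call:
{"name": "move_arm", "arguments": {
  "rows": [
    [-1.5,0,0,0,0,0,-1],
    [-1.5,0,0,0,0,0,-1],
    [0,2.5,-0.2,0,0,0,-1],
    [0,2.5,0,0,0,0,-1],
    [1.5,0,0,0,0,0,-1],
    [1.5,0,0,0,0,0,-1],
    [0,0,0,0,0,0,-1],
    [0,0,0,0,0,0,-1]
  ]
}}

```text
time: 4.05
tool_pos: [0.5104, -0.0972, 0.1562]
tool_rot: [-0.0, 1.0, -0.017, -0.0]
contact_force: [0.3, 0.1, -0.2]
gripper_width: 0.0
grasp_force: 0.0
```

```bash
python3 -c "
from h import *
st();shot(3)"
```

```text
t 4.05 local mm [-30.  -53.8] tip z 137.2 q [-0.000e+00  9.998e-01 -1.750e-02 -2.000e-04] yaw -2.0 f [0.31 0.1 ] -0.2 w 0.0
```

View pics/both3.png

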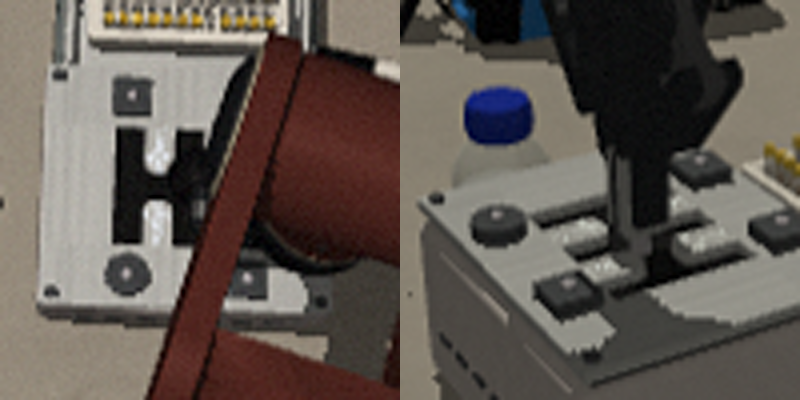

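The stick is still 29 mm short in x (local x -30), because I backed off further than I came forward. I'll move forward beside the knob, then start the sideways push.

Call:
{"name": "move_arm", "arguments": {
  "rows": [
    [1.5,0,0,0,0,0,-1],
    [1.4,0,0,0,0,0,-1],
    [0,-0.6,0,0,0,0,-1],
    [0,-0.6,0,0,0,0,-1],
    [0,-0.5,0,0,0,0,-1],
    [0,-0.5,0,0,0,0,-1],
    [0,-0.4,0,0,0,0,-1],
    [0,-0.4,0,0,0,0,-1],
    [0,-0.4,0,0,0,0,-1]
  ]
}}

```text
time: 4.9
tool_pos: [0.5405, -0.064, 0.1566]
tool_rot: [0.0, 1.0, -0.018, 0.0]
contact_force: [-0.8, -1.1, 1.1]
gripper_width: -0.001
grasp_force: 0.8
```

```bash
python3 -c "
from h import *
st()"
```

```text
t 4.9 local mm [ -1.  -19.6] tip z 137.6 q [ 3.000e-04  9.998e-01 -1.750e-02  2.000e-04] yaw -2.01 f [-0.76 -1.14] 1.15 w -0.0
```

Call:
{"name": "move_arm", "arguments": {
  "rows": [
    [0,-0.4,0.1,0,0,0,-1],
    [0,-0.4,0.1,0,0,0,-1],
    [0,-0.4,0.1,0,0,0,-1],
    [0,-0.4,0.1,0,0,0,-1],
    [0,-0.4,0.1,0,0,0,-1],
    [0,-0.4,0,0,0,0,-1]
  ]
}}

```text
time: 5.4
tool_pos: [0.5413, -0.0398, 0.1508]
tool_rot: [-0.0, 1.0, -0.018, -0.0]
contact_force: [-0.3, -0.5, -1.0]
gripper_width: 0.005
grasp_force: 0.7
```

```bash
python3 -c "
from h import *
st()"
```

```text
t 5.4 local mm [-0.9  4.6] tip z 131.8 q [-1.000e-04  9.998e-01 -1.760e-02 -3.000e-04] yaw -2.02 f [-0.29 -0.5 ] -1.0 w 0.0
```

Call:
{"name": "move_arm", "arguments": {
  "rows": [
    [0,-0.4,0,0,0,0,-1],
    [0,-0.4,0,0,0,0,-1],
    [0,-0.3,0,0,0,0,-1],
    [0,-0.2,0,0,0,0,-1],
    [0,0,0,0,0,0,-1]
  ]
}}

```text
time: 5.82
tool_pos: [0.5418, -0.0268, 0.1511]
tool_rot: [-0.0, 1.0, -0.017, -0.0]
contact_force: [-0.1, -0.6, 0.0]
gripper_width: 0.002
grasp_force: 0.3
```

```bash
python3 -c "
from h import *
st();shot(4)"
```

```text
t 5.8167 local mm [-0.9 17.6] tip z 132.1 q [-2.000e-04  9.998e-01 -1.730e-02 -2.000e-04] yaw -1.99 f [-0.1  -0.61] 0.03 w 0.0
```

View pics/both4.png

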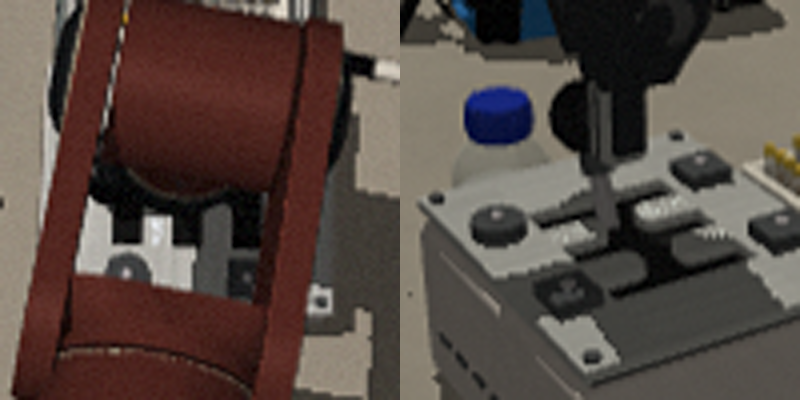

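```bash
python3 -c "
from h import *
s=load('scene')
for a in(.28,.32,.34,.36,.38,.4):
  for fo in (-.03,0,.03):
    l=np.array([.14*np.sin(fo),.14*np.sin(a)*np.cos(fo)]);X=np.r_[M+RL@l,.01+.14*np.cos(a)*np.cos(fo)]
    p=proj(s,X);print(a,fo,l.round(4),((p-[210,180])*4+[400,0]).round(0))
st()"
```

```text
0.28 -0.03 [-0.0042  0.0387] [588. 116.]
0.28 0 [0.     0.0387] [596. 113.]
0.28 0.03 [0.0042 0.0387] [604. 112.]
0.32 -0.03 [-0.0042  0.044 ] [583. 115.]
0.32 0 [0.    0.044] [591. 113.]
0.32 0.03 [0.0042 0.044 ] [599. 111.]
0.34 -0.03 [-0.0042  0.0467] [581. 114.]
0.34 0 [0.     0.0467] [589. 112.]
0.34 0.03 [0.0042 0.0467] [596. 111.]
0.36 -0.03 [-0.0042  0.0493] [578. 114.]
0.36 0 [0.     0.0493] [586. 112.]
0.36 0.03 [0.0042 0.0493] [594. 110.]
0.38 -0.03 [-0.0042  0.0519] [576. 114.]
0.38 0 [0.     0.0519] [584. 112.]
0.38 0.03 [0.0042 0.0519] [591. 110.]
0.4 -0.03 [-0.0042  0.0545] [573. 114.]
0.4 0 [0.     0.0545] [581. 112.]
0.4 0.03 [0.0042 0.0545] [589. 111.]
t 5.9167 local mm [-0.7 17.4] tip z 132.4 q [-2.000e-04  9.998e-01 -1.750e-02  0.000e+00] yaw -2.01 f [-0.32 -0.79] 1.15 w 0.0
```

Call:
{"name": "move_arm", "arguments": {
  "rows": [
    [0,-0.2,0,0,0,0,-1],
    [0,-0.2,0,0,0,0,-1],
    [0,0,0,0,0,0,-1]
  ]
}}

```text
time: 6.17
tool_pos: [0.5421, -0.0231, 0.1514]
tool_rot: [-0.0, 1.0, -0.018, 0.0]
contact_force: [-1.1, -1.5, 0.2]
gripper_width: 0.0
grasp_force: 0.5
```

Call:
{"name": "move_arm", "arguments": {
  "rows": [
    [0,-0.2,0,0,0,0,-1],
    [0,0,0,0,0,0,-1]
  ]
}}

```text
time: 6.33
tool_pos: [0.5422, -0.0211, 0.1513]
tool_rot: [-0.0, 1.0, -0.018, 0.0]
contact_force: [-0.3, -1.0, 0.6]
gripper_width: 0.003
grasp_force: 0.5
```

Call:
{"name": "move_arm", "arguments": {
  "rows": [
    [0,-0.1,0,0,0,0,-1],
    [0,-0.1,0,0,0,0,-1],
    [0,0,0,0,0,0,-1]
  ]
}}

```text
time: 6.58
tool_pos: [0.5422, -0.0191, 0.1513]
tool_rot: [-0.0, 1.0, -0.018, 0.0]
contact_force: [-0.5, -1.4, -0.6]
gripper_width: -0.001
grasp_force: 0.5
```

```bash
python3 -c "
from h import *
st();shot(5)
a=cv2.imread('pics/scene5.png')[190:260,225:315];cv2.imwrite('pics/z5.png',cv2.resize(a,None,fx=8,fy=8,interpolation=cv2.INTER_CUBIC))"
```

```text
t 6.5833 local mm [-0.7 25.3] tip z 132.3 q [-0.      0.9998 -0.0175  0.    ] yaw -2.01 f [-0.44 -1.45] -0.59 w -0.0
```

View pics/z5.png

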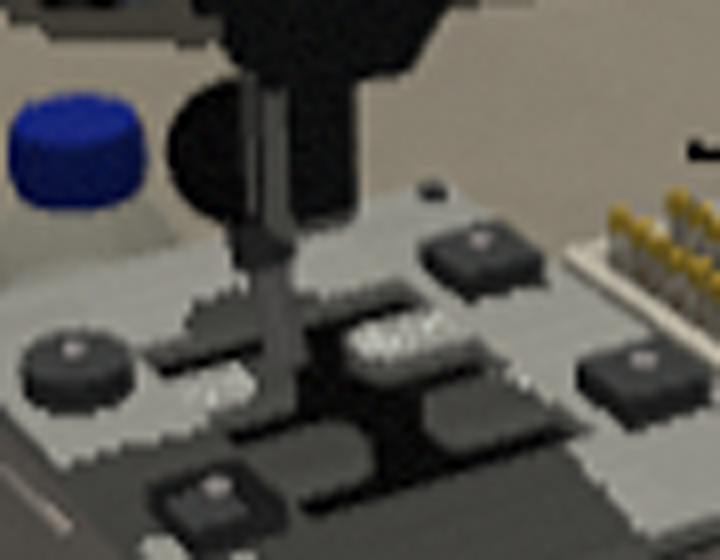

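```bash
python3 -c "
from h import *
s=load('scene')
def P(l,z): return ((proj(s,np.r_[M+RL@np.array(l),z])-[225,190])*8).round(0)
for a in(.3,.34,.38,.42):
  print(a,[P([fo,r*np.sin(a)],.01+r*np.cos(a)).tolist() for fo in(-.003,) for r in(.14,.11,.095,.07)])
print(P([-.036,.036],.1),P([.036,.036],.1),P([-.036,0],.1),P([-.054,.036],.108))
print('stick',P([-.0117,.0253+.0145],.132),P([-.0117,.0253-.0145],.132),P([.0103,.0253-.0145],.132))
"
```

```text
0.3 [[256.0, 149.0], [278.0, 274.0], [289.0, 336.0], [307.0, 437.0]]
0.34 [[246.0, 148.0], [270.0, 272.0], [282.0, 334.0], [302.0, 436.0]]
0.38 [[236.0, 147.0], [262.0, 271.0], [275.0, 333.0], [297.0, 435.0]]
0.42 [[226.0, 148.0], [254.0, 271.0], [268.0, 333.0], [292.0, 434.0]]
[147. 360.] [416. 285.] [218. 425.] [ 75. 349.]
stick [228. 206.] [286. 253.] [371. 230.]
```

Call:
{"name": "move_arm", "arguments": {
  "rows": [
    [0,-0.15,0,0,0,0,-1],
    [0,-0.15,0,0,0,0,-1],
    [0,0,0,0,0,0,-1]
  ]
}}

```text
time: 6.93
tool_pos: [0.5423, -0.0164, 0.1512]
tool_rot: [0.0, 1.0, -0.017, -0.0]
contact_force: [0.5, -2.8, -0.6]
gripper_width: 0.004
grasp_force: 1.2
```

Call:
{"name": "move_arm", "arguments": {
  "rows": [
    [0,-0.1,0,0,0,0,-1],
    [0,0,0,0,0,0,-1],
    [0,0,0,0,0,0,-1]
  ]
}}

```text
time: 7.18
tool_pos: [0.5423, -0.016, 0.1512]
tool_rot: [0.001, 1.0, -0.018, -0.0]
contact_force: [-0.5, -4.8, -1.5]
gripper_width: -0.005
grasp_force: 2.1
```

The force is rising while the stick has almost stopped, so the stem is against the left wall (side about 0.42). Next I go around to the +x side of the knob.

Call:
{"name": "move_arm", "arguments": {
  "rows": [
    [0,1,0,0,0,0,-1],
    [0,1.2,0,0,0,0,-1],
    [2.3,0,0,0,0,0,-1],
    [2.4,0,0,0,0,0,-1],
    [0,-2.3,0,0,0,0,-1],
    [0,-2.4,0,0,0,0,-1],
    [0,0,0.8,0,0,0,-1],
    [0,0,0,0,0,0,-1]
  ]
}}

```text
time: 7.85
tool_pos: [0.5895, 0.0083, 0.1419]
tool_rot: [-0.0, 1.0, -0.017, -0.001]
contact_force: [-0.2, -0.5, -0.3]
gripper_width: 0.0
grasp_force: 0.0
```

```bash
python3 -c "
from h import *
st();shot(6)
a=cv2.imread('pics/scene6.png')[190:260,225:315];b=cv2.imread('pics/top6.png')[195:265,262:332];cv2.imwrite('pics/z6.png',cv2.resize(np.hstack([a,b]),None,fx=5,fy=5,interpolation=cv2.INTER_CUBIC))"
```

```text
t 7.85 local mm [45.8 54.2] tip z 122.9 q [-3.000e-04  9.999e-01 -1.700e-02 -1.100e-03] yaw -1.95 f [-0.2  -0.53] -0.3 w 0.0
```

View pics/z6.png

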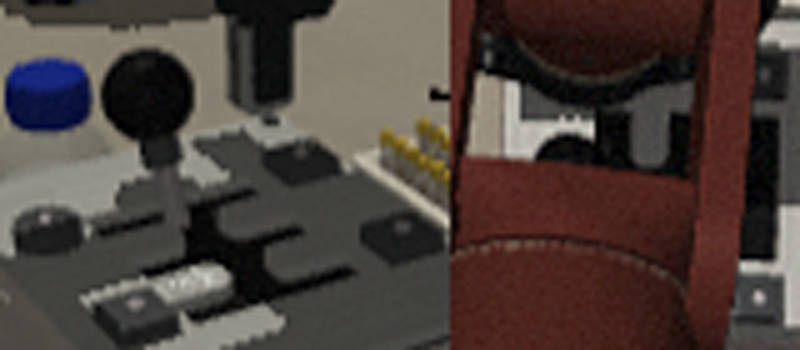

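The knob at left panel (148,95) leans left with its stem in the left slot row, and the stick stands clear on its far side. Next I push towards -x.

Call:
{"name": "move_arm", "arguments": {
  "rows": [
    [-0.8,0,0,0,0,0,-1],
    [-0.6,0,0,0,0,0,-1],
    [-0.4,0,0,0,0,0,-1],
    [-0.4,0,0,0,0,0,-1],
    [-0.4,0,0,0,0,0,-1],
    [-0.4,0,0,0,0,0,-1]
  ]
}}

```text
time: 8.45
tool_pos: [0.5605, 0.009, 0.1442]
tool_rot: [0.0, 1.0, -0.018, 0.001]
contact_force: [1.9, 0.4, 1.3]
gripper_width: 0.0
grasp_force: 1.2
```

Call:
{"name": "move_arm", "arguments": {
  "rows": [
    [-0.4,0,0,0,0,0,-1],
    [-0.4,0,0,0,0,0,-1],
    [-0.4,0,0,0,0,0,-1]
  ]
}}

```text
time: 8.7
tool_pos: [0.5483, 0.0095, 0.1439]
tool_rot: [0.0, 1.0, -0.018, 0.001]
contact_force: [3.0, 0.1, 0.4]
gripper_width: -0.001
grasp_force: 1.2
```

```bash
python3 -c "
from h import *
st()"
```

```text
t 8.7 local mm [ 4.5 54.1] tip z 124.9 q [ 1.000e-04  9.998e-01 -1.750e-02  6.000e-04] yaw -2.01 f [2.99 0.22] 0.41 w -0.0
```

Contact force is about 2–3 N and the lever is moving. I'll continue to near the end stop.

Call:
{"name": "move_arm", "arguments": {
  "rows": [
    [-0.4,0,0,0,0,0,-1],
    [-0.4,0,0,0,0,0,-1],
    [-0.2,0,0,0,0,0,-1],
    [0,0,0,0,0,0,-1]
  ]
}}

```text
time: 9.03
tool_pos: [0.5372, 0.01, 0.1428]
tool_rot: [-0.0, 1.0, -0.018, -0.001]
contact_force: [1.0, -1.1, -0.3]
gripper_width: 0.002
grasp_force: 0.3
```

Call:
{"name": "move_arm", "arguments": {
  "rows": [
    [-0.2,0,0,0,0,0,-1],
    [-0.2,0,0,0,0,0,-1],
    [0,0,0,0,0,0,-1]
  ]
}}

```text
time: 9.28
tool_pos: [0.5334, 0.0101, 0.1426]
tool_rot: [-0.0, 1.0, -0.018, -0.001]
contact_force: [1.3, -0.0, -0.1]
gripper_width: -0.001
grasp_force: 0.4
```

Call:
{"name": "move_arm", "arguments": {
  "rows": [
    [-0.15,0,0,0,0,0,-1],
    [-0.15,0,0,0,0,0,-1],
    [0,0,0,0,0,0,-1]
  ]
}}

```text
time: 9.53
tool_pos: [0.5308, 0.0103, 0.1431]
tool_rot: [-0.0, 1.0, -0.018, -0.0]
contact_force: [0.6, -1.2, -0.1]
gripper_width: -0.0
grasp_force: 0.5
```

Call:
{"name": "move_arm", "arguments": {
  "rows": [
    [-0.1,0,0,0,0,0,-1],
    [-0.1,0,0,0,0,0,-1],
    [0,0,0,0,0,0,-1]
  ]
}}

```text
time: 9.78
tool_pos: [0.5296, 0.0102, 0.1433]
tool_rot: [0.0, 1.0, -0.018, 0.001]
contact_force: [4.8, -1.0, -4.2]
gripper_width: 0.0
grasp_force: 2.3
```

The force has risen at local x of about -14, as predicted for the end stop. I'll back off, lift clear and check.

Call:
{"name": "move_arm", "arguments": {
  "rows": [
    [1,0,0,0,0,0,-1],
    [2,0,0,0,0,0,-1],
    [0,0,-2,0,0,0,-1],
    [0,0,-3.5,0,0,0,-1],
    [0,0,-3.5,0,0,0,-1],
    [0,2,-2,0,0,0,-1],
    [0,3.5,0,0,0,0,-1],
    [0,3.5,0,0,0,0,-1],
    [0,3.5,0,0,0,0,-1],
    [0,3.5,0,0,0,0,-1],
    [0,3.5,0,0,0,0,-1],
    [0,3.5,0,0,0,0,-1],
    [0,2,0,0,0,0,-1],
    [0,0,0,0,0,0,-1],
    [0,0,0,0,0,0,-1]
  ]
}}

```text
time: 11.03
tool_pos: [0.5503, -0.2415, 0.2531]
tool_rot: [-0.001, 1.0, -0.019, -0.001]
contact_force: [0.0, 0.8, 0.6]
gripper_width: 0.001
grasp_force: 0.0
```

```bash
python3 -c "
from h import *
st();shot(7)"
```

```text
t 11.0333 local mm [  14.4 -196.7] tip z 234.1 q [-7.000e-04  9.998e-01 -1.860e-02 -7.000e-04] yaw -2.13 f [0.02 0.75] 0.62 w 0.0
```

View pics/both7.png

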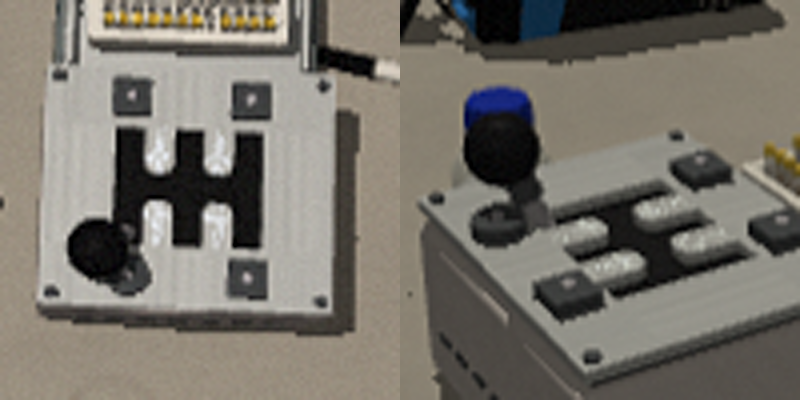

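The lever now leans into the near-left slot beside the round tag, with the knob at top panel (98,249) and scene panel (502,148). The rack and pen look unmoved. I'll confirm with numbers and hand in if it is home.

```bash
python3 -c "
from h import *
t,s=load('top'),load('scene')
k=tri([(t,(98/4+262-.4,249/4+185-.4)),(s,(102/4+210-.4,148/4+180-.4))])
l=np.r_[RL.T@(k[:2]-M),k[2]-.01];g=l*.09/np.linalg.norm(l)
d=np.hypot(*(g[:2]-[-.054,.036]));print(k,l,np.linalg.norm(l),g,'dist',d)
if d<.0325:
    from plant import manip
    print(manip.job_done())
"
```

```text
[0.50124783 0.01045161 0.13240839] [-0.04255494  0.05354135  0.12240839] 0.14021916481795485 [-0.02731399  0.03436564  0.07856811] dist 0.02673600943205913
the job is handed in; nothing more can be done
None
```

The lever is home in the near-left slot with the round tag and the job is handed in: the camera check put the stem about 27 mm from the tag's centre (limit 34 mm), pushing forces read about 5 N at most, and it took about 11 s; the rack and pen looked unmoved, but I didn't measure the bottle or vial again.

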